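Slide a tenoned rail home under the crossbars of a clamping jig

ROBOT

A 6-joint arm with a two-finger parallel gripper is mounted at the origin on the work surface. World frame = base frame: x ahead of the robot, y to its left, z up, the work surface at z = 0. Lengths are in mm, angles in rad, forces in N, time in s.
With the tool pointing down it reaches from about 250 to 800 mm from the base axis. Payload 3.9 kg.
Tool frame: the origin (TCP) lies midway between the tips of the shut fingers; the grasp point (between the pads) lies 19 mm behind it (manip.hold_point_z is the x of the grasp point in the tool frame, in mm); x points along the fingers, z is the direction in which the jaws open and shut, and the axes are right-handed (so a half turn about x gives the same grasp; the last joint's range is limited). The gripper opens to 85 mm and grips with 20 to 120 N. Pads are 22 mm wide; open, the fingers measure 114 mm over their backs; the gripper's body (76 mm by 85 mm) begins 54 mm behind the grasp point. The pads swing forward as they close: fully open they stand 13 mm farther back than shut.
Start: joints at [-1.216, 0.26, -0.138, 1.173, 0, 1.571], TCP at [182.381, -492.293, 231.304] pointing down, gripper open.
Joint ranges: [-2.78, 2.78], [-0.83, 1.72], [-1.28, 1.37], [-1.9, 2.12], [-1.57, 1.48], [-3.14, 3.14]. Speed limits (rad/s): [2.57, 2.57, 3.14, 3.14, 3.14, 3.14].

INTERFACE

Orientations are given as a rotation vector (axis times angle).
In Python, from bench import manip, kin, imaging, workorder gives the robot as it stands. Calls block until the motion is done:
- manip.move_to(position, orientation): joint-space move of the TCP to a pose.
- manip.move_linear(position, velocity=150, frame=None): straight line of the TCP; frame=None keeps the orientation; velocity is the mean speed in mm/s.
- manip.movej(angles): joint-space move.
- manip.let_go() and manip.close(grip_force=None): open the fingers fully, or close them until they stop; grip_force is the grip in N (None keeps the last).
- manip.sleep(seconds).
- kin.inverse_kinematics(position, orientation): joint angles nearest the present ones, or None.
- imaging.get_image(name): name is "scene" or "side" or "wrist"; returns a dict with "image" (384x512x3 uint8, red, green, blue), "fx", "fy", "cx", "cy" (pixels), "extrinsics" (4x4, takes a point from world to camera coordinates); the wrist camera has in their place "mount" (4x4, takes a point from camera to tool coordinates, whose origin is the TCP and whose axes are the tool frame's). Camera axes: x right, y up, looking along -z (the intrinsics and any distortion apply to the point x, -y, -z); pixel columns grow to the right and rows downward; lengths in mm; the calibration is good to about 2 mm. A picture is of the moment at which its call begins: read the wrist's pose just before it. There is no depth.
A pose or a line that the arm cannot do raises manip.Unreachable and nothing moves.
- workorder.hand_in(): hands the job in, once; it reports no verdict.
Readings, each from a call of its own:
- manip.current_t(): time.
- manip.current_q(): joint angles.
- manip.current_qvel(): joint speeds.
- manip.current_effort(): joint torques, N m.
- manip.current_tool_pos(): TCP position.
- manip.current_tool_rot(): TCP orientation.
- manip.current_wrist_force(): force on the tool from outside, world axes, zero at the start.
- manip.current_torque(): the same for the moment, N m.
- manip.current_gripper_width(): finger opening in mm.
Only numpy, scipy, OpenCV 4.12 (cv2) and the standard library are available. Lean on these libraries where they do the work, as an engineer would, in place of code of your own. Each camera call takes 0.05 s, during which the arm holds its last target.

TASK

Pick up the wooden rail that has a tenon cut on one end, lay it on the bed of the clamping jig and slide it, tenon first, through the gap under both crossbars until the tenon is fully home against the stop block. Leave it lying flat there and let go. Leave the shorter plain offcut where it lies.

Things in the scene. Friction and masses are not known exactly. Their poses are not given: they have to be found in the camera images.
- rail: Loose light-wood rail, 0.1-0.2 kg, flat on the bench, 210 mm long (y). Main part 40 mm wide (x), 36 high, y -105 to +65 mm; at the +y end the tenon, 18 wide, 24 high, 40 long, centred in width and height. Origin: middle of the 210 mm, on the underside. Balances at y = -15 mm. Gripped across the 40 mm width at y = -45 mm, the hand stays clear of the jig's crossbars.
- tenon_end (a point): Centre of the end face of the rail's tenon: 105 mm along the rail's +y from its origin and 18 mm above its underside.
- jig: Fixed wooden jig. Origin: bed centre, at bench level. Bed 170 (x) x 300 (y) mm, top at z = 18. Rail slides to +y between cheeks 62 mm apart (each 30 thick, 48 high over the bed), y = 30 (open mouth) to 150, to the stop face at y = 125. Crossbars at y = 30-52 and 100-122, 48 to 62 mm over the bed; clamp screw on the far one, to 112 mm over the bed. Bed clear and open above from y = -150 to 30.
- offcut: Loose plain piece of the same wood and section without a tenon, 40 mm wide (x), 150 mm long (y), 36 mm high; origin: centre of its underside. Not to be used; leave it where it lies.
Not all that is in view belongs to the job. What is shaped like the rail but pink is not meant.

How it is judged (in metres and radians):
At the end, for the whole second after the job is handed in: The rail rests flat on the jig bed (underside within 8 mm of it, tilt under 6 degrees), under both crossbars, the tenon end within 15 mm of the stop face and 25 mm of the gap centre line, the rail within 12 degrees of the jig y axis (y of tenon_end in the frame of jig above 0.11 m and x of tenon_end in the frame of jig between -0.025 and 0.025 m and z of tenon_end in the frame of jig between 0.028 and 0.044 m and angle between the y axis of rail and the y axis of jig, either way round below 0.21 rad and angle between rail's own z axis and vertical below 0.1 rad and linear speed of rail below 0.02 m/s); the robot touches nothing.
It fails at once if the plain offcut is moved by more than 30 mm (distance of offcut from where it was at the start of the episode above 0.03 m).
It also fails if it takes over 38 s, if anything falls off the work surface, if the arm or the gripper's body presses on something with over 40 N, if the wrist force passes 120 N, or if a joint passes its speed limit or range.

## Working session

There is one attempt and no reset: what is moved stays moved. The work goes in short steps, each a Python script; the robot and the scene stay as the last script left them, time stands still between calls to the robot, and variables do not carry over. Pictures are saved under pics/ and viewed, and the job is handed in when it is done.

```bash
mkdir -p pics; ls; python3 - <<'E'
from bench import manip, kin, imaging
import cv2,numpy as np
print(manip.current_t(),manip.current_tool_pos(),manip.current_tool_rot(),manip.hold_point_z)
for n in ["scene","side","wrist"]:
    d=imaging.get_image(n)
    print(n,{k:(np.round(v,4).tolist() if not np.isscalar(v) else v) for k,v in d.items() if k!="image"})
    np.savez(f"{n}0.npz",**d)
    cv2.imwrite(f"pics/{n}0.png",d["image"][:,:,::-1])
E
```

```text
pics
0.0 [ 182.14762959 -491.67029361  230.45934342] [ 0.94513668  1.35806118 -0.94333052] -18.700000000000003
scene {'fx': 424.9907832386095, 'fy': 424.9907832386095, 'cx': 254.29987950808191, 'cy': 187.23826819606572, 'extrinsics': [[-0.732, 0.6813, 0.0012, 383.0107], [-0.3821, -0.4119, 0.8272, 66.6411], [0.5641, 0.605, 0.5619, -1266.6976], [0.0, 0.0, 0.0, 1.0]]}
side {'fx': 358.4922599545651, 'fy': 358.4922599545651, 'cx': 259.8368194892674, 'cy': 189.69826079831915, 'extrinsics': [[-0.9995, -0.0274, -0.0135, 392.5052], [0.0054, -0.5919, 0.806, -111.7667], [-0.03, 0.8055, 0.5918, -939.1814], [0.0, 0.0, 0.0, 1.0]]}
wrist {'fx': 276.63199959421235, 'fy': 276.63199959421235, 'cx': 254.75781085679333, 'cy': 190.76276481847077, 'mount': [[0.0003, 0.3273, -0.9449, -142.9948], [0.0002, 0.9449, 0.3273, 84.5815], [1.0, -0.0003, 0.0002, 0.0277], [0.0, 0.0, 0.0, 1.0]]}
```

View pics/scene0.png

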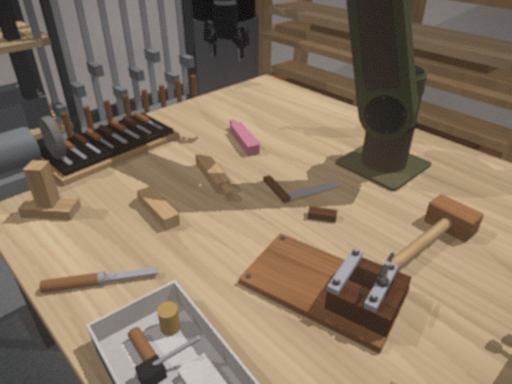

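View pics/side0.png

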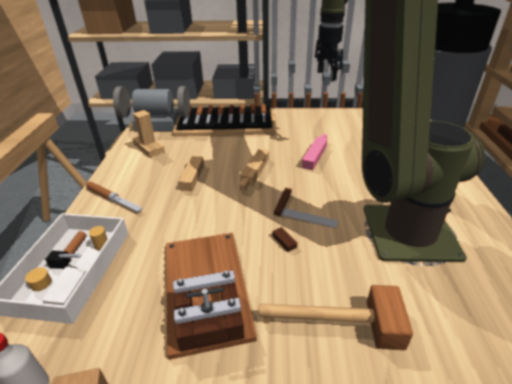

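View pics/wrist0.png

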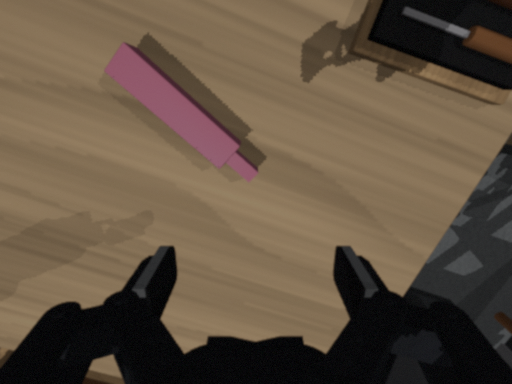

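```bash
python3 - <<'E'
import cv2,numpy as np
a=cv2.imread("pics/scene0.png")[110:240,120:270]; b=cv2.imread("pics/side0.png")[130:210,160:310]
a=cv2.resize(a,None,fx=2.6,fy=2.6,interpolation=3);b=cv2.resize(b,None,fx=2.6,fy=2.6,interpolation=3)
h=max(a.shape[0],b.shape[0]);o=np.zeros((h,780,3),np.uint8);o[:a.shape[0],:390]=a;o[:b.shape[0],390:]=b
cv2.imwrite("pics/crop0.png",o)
E
python3 - <<'E'
import cv2,numpy as np
a=cv2.imread("pics/scene0.png")[220:350,230:420]; b=cv2.imread("pics/side0.png")[220:360,150:270]
a=cv2.resize(a,(480,328),interpolation=3);b=cv2.resize(b,None,fx=2.6,fy=2.6,interpolation=3)
h=max(a.shape[0],b.shape[0]);o=np.zeros((h,800,3),np.uint8);o[:a.shape[0],:480]=a;o[:b.shape[0],480:480+b.shape[1]]=b
cv2.imwrite("pics/crop1.png",o)
E
```

```text
(no output)
```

View pics/crop0.png

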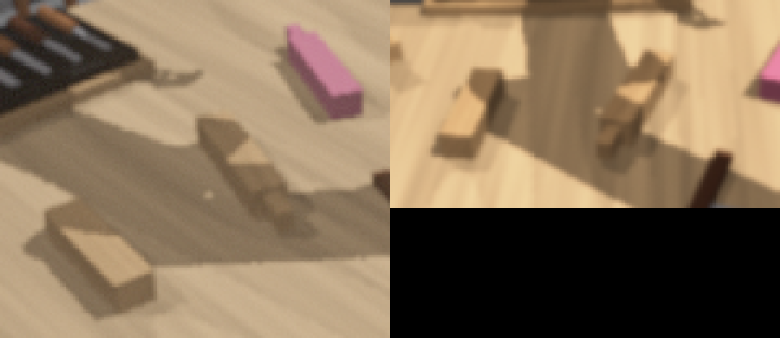

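View pics/crop1.png

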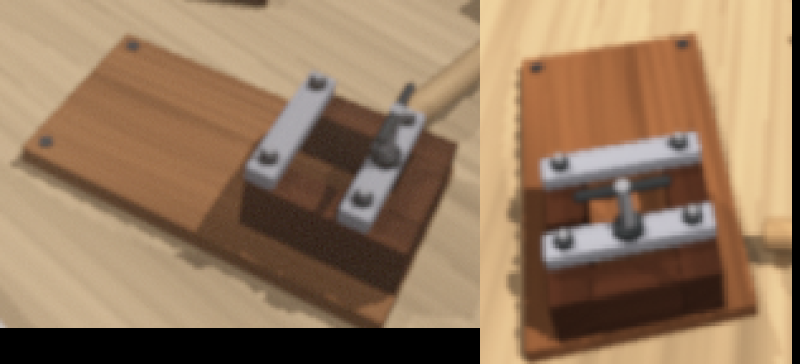

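```bash
cat > h.py <<'E'
import numpy as np,cv2
from scipy.spatial.transform import Rotation as R
def cam(d,tp=None,tr=None):
    K=(d["fx"],d["fy"],d["cx"],d["cy"])
    if "mount" in d:
        T=np.eye(4);T[:3,:3]=R.from_rotvec(tr).as_matrix();T[:3,3]=tp
        C=T@d["mount"]
    else: C=np.linalg.inv(d["extrinsics"])
    return [float(k) for k in K],np.array(C)
def ray(c,uv):
    K,C=c;u,v=uv
    d=np.array([(u-K[2])/K[0],-(v-K[3])/K[1],-1]);d=C[:3,:3]@d
    return C[:3,3],d/np.linalg.norm(d)
def plane(c,uv,z):
    o,d=ray(c,uv);return o+d*(z-o[2])/d[2]
def tri(c1,p1,c2,p2):
    o,d=ray(c1,p1);q,e=ray(c2,p2)
    s=np.linalg.lstsq(np.c_[d,-e],q-o,rcond=None)[0]
    a=o+d*s[0];b=q+e*s[1];return (a+b)/2,np.linalg.norm(a-b)
def proj(c,P):
    K,C=c;p=np.linalg.inv(C)@np.append(P,1)
    return np.array([K[2]+K[0]*p[0]/-p[2],K[3]-K[1]*p[1]/-p[2]])
def dn(yaw): # tool down; jaw axis (tool z) at yaw in xy
    x=np.array([0,0,-1.]);z=np.array([np.cos(yaw),np.sin(yaw),0]);y=np.cross(z,x)
    return R.from_matrix(np.c_[x,y,z]).as_rotvec()
E
python3 - <<'E'
from h import *
s=cam(np.load("scene0.npz"));d=cam(np.load("side0.npz"))
S=lambda x,y:(120+x/2.6,110+y/2.6); D=lambda x,y:(160+(x-390)/2.6,130+y/2.6)
J=lambda x,y:(230+x/2.526,220+y/2.523); JD=lambda x,y:(150+(x-480)/2.6,220+y/2.6)
for n,a,b in [("rail farL",S(197,119),D(668,55)),("rail tenon-shoulder",S(288,183),D(598,108)),("tenon end ctr",S(285,215),D(606,143)),
 ("offcut",S(115,287),D(438,135)),("bar nearL screw",J(268,157),JD(678,142)),("bar near other",J(317,82),JD(560,162)),
 ("far bar screw1",J(362,199),JD(692,213)),("far bar screw2",J(407,118),JD(564,240)),("bedcorner A",J(24,150),JD(695,36)),("B",J(129,36),JD(522,62)),("C",J(382,318),JD(757,310))]:
    p,e=tri(s,a,d,b);print(n,p.round(1),round(e,1))
for n,a in [("rail farL",S(197,119)),("shoulder",S(288,183)),("farR",S(243,127))]: print(n,plane(s,a,36).round(1))
for n,a in [("A",J(24,150)),("B",J(129,36)),("C",J(382,318))]: print(n,plane(s,a,18).round(1))
for n,a in [("A",JD(695,36)),("B",JD(522,62)),("C",JD(757,310)),("D",JD(524,350))]: print(n,plane(d,a,18).round(1))
from bench import manip
T=R.from_rotvec(manip.current_tool_rot()).as_matrix();print(T.round(2))
E
```

```text
rail farL [ 378.6 -419.1    1.3] 2.0
rail tenon-shoulder [ 454.5 -162.6   75.2] 10.3
tenon end ctr [ 447.9 -175.8   22.8] 2.1
offcut [ 643.3 -180.1   32.2] 1.5
bar nearL screw [468.7 181.3   9.2] 38.9
bar near other [524.4 267.3 141.6] 32.2
far bar screw1 [450.5 257.7  11.2] 43.3
far bar screw2 [508.6 328.8 141.1] 33.5
bedcorner A [ 494.7 -101.6 -156.1] 74.7
B [581.2 148.3 131.3] 48.1
C [ 408.7  269.1 -139.2] 79.2
rail farL [ 411.6 -370.3   36. ]
shoulder [ 421.6 -201.2   36. ]
farR [ 384.9 -321.4   36. ]
A [628.1  68.7  18. ]
B [465.7  28.4  18. ]
C [551.3 351.4  18. ]
A [461.1  30.8  18. ]
B [623.7  68.9  18. ]
C [390.  320.1  18. ]
D [553.9 353.8  18. ]
[[-0.    0.94  0.35]
 [ 0.    0.35 -0.94]
 [-1.   -0.   -0.  ]]
```

Candidates in the scene view: the light-wood piece with a stepped end at (215,174), the plain shorter offcut at (157,208), and the pink lookalike at (244,137). The crop shows a tenon at (230,190) on the first one, so that is the rail, and the tenon points roughly towards the jig. In the second crop the jig's open bed faces the rail, with crossbars at (350,275) and (385,295). Next I'll take close wrist views.

```bash
python3 - <<'E'
from h import *
from bench import manip,kin,imaging
y=np.array([.24,.97]);c=np.array([422,-275.])
rv=dn(np.radians(166))
print(kin.inverse_kinematics([*(c-50*y),170],rv), kin.inverse_kinematics([513,169,40],dn(np.radians(194))))
for i,(p) in enumerate([[*(c-90*y+np.array([-40,10])),190],[*(c-90*y+np.array([60,-15])),190]]):
    manip.move_to(p,rv)
    tp,tr=manip.current_tool_pos(),manip.current_tool_rot()
    d=imaging.get_image("wrist");np.savez(f"w{i}.npz",tp=tp,tr=tr,**d)
    cv2.imwrite(f"pics/w{i}.png",d["image"][:,:,::-1]);print(tp,manip.current_t(),manip.current_q().round(2))
E
```

```text
[-0.66801257  0.28937021 -0.26199092  1.0194352   0.         -1.99446281] [ 3.18237688e-01  4.37959885e-01 -4.14297267e-01  7.18539174e-01
 -4.44089210e-16 -1.49690473e+00]
[ 360.35102468 -352.3967004   190.03557512] 3.275 [-0.77  0.25 -0.27  1.06 -0.   -2.1 ]
[ 460.97785161 -377.24490688  189.36479439] 3.8167 [-0.69  0.4  -0.04  1.13 -0.   -2.01]
```

View pics/w0.png

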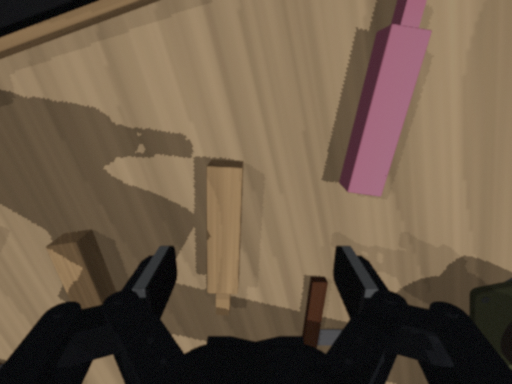

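View pics/w1.png

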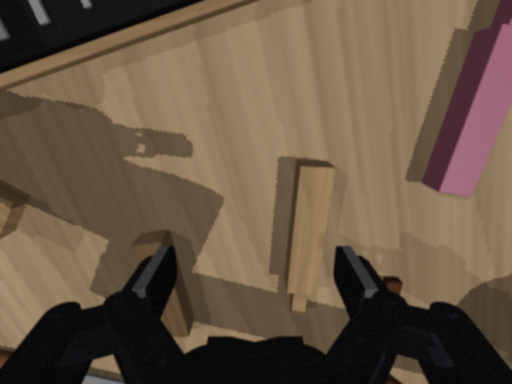

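```bash
python3 - <<'E'
import cv2,numpy as np
a=cv2.imread("pics/w0.png")[150:320,185:265];b=cv2.imread("pics/w1.png")[150:320,265:345]
z=[cv2.resize(i,None,fx=3.5,fy=3.5,interpolation=2) for i in (a,b)]
z=np.hstack(z)
for k in range(0,170,20): cv2.putText(z,str(150+k),(0,int(k*3.5)+5),0,.35,(0,0,255),1)
cv2.imwrite("pics/wc.png",z)
E
```

```text
(no output)
```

View pics/wc.png

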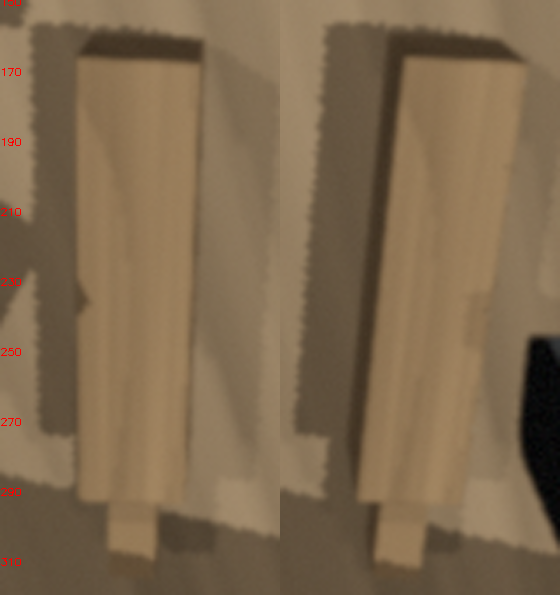

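```bash
python3 - <<'E'
from h import *
D=[np.load(f"w{i}.npz") for i in (0,1)];C=[cam(d,d["tp"],d["tr"]) for d in D]
a=lambda x,y:(185-.4+x/3.5,150-.4+y/3.5)
b=lambda x,y:(265-.4+(x-280)/3.5,150-.4+y/3.5)
P={}
for n,p,q in [("tL",(77,58),(404,57)),("tR",(203,62),(526,64)),("sL",(78,502),(358,501)),("sR",(184,503),(463,503)),("eL",(107,553),(374,563)),("eR",(155,557),(421,569))]:
    P[n],e=tri(C[0],a(*p),C[1],b(*q));print(n,P[n].round(1),round(e,1), plane(C[0],a(*p),36 if n[0]!='e' else 30).round(1),plane(C[1],b(*q),36 if n[0]!='e' else 30).round(1))
Q={n:(plane(C[0],a(*p),36)+plane(C[1],b(*q),36))/2 for n,p,q in [("tL",(77,58),(404,57)),("tR",(203,62),(526,64)),("sL",(78,502),(358,501)),("sR",(184,503),(463,503))]}
print("triang z mean of main top",np.mean([P[k][2] for k in ("tL","tR","sL","sR")]))
t=(Q["tL"]+Q["tR"])/2;s=(Q["sL"]+Q["sR"])/2
u=(s-t)[:2];L=np.linalg.norm(u);u/=L;mid=(s+t)/2
o=mid[:2]+20*u
print("L",L,"W",np.linalg.norm(Q["tL"]-Q["tR"]),np.linalg.norm(Q["sL"]-Q["sR"]),"yaw",np.degrees(np.arctan2(u[1],u[0])),"origin",o,"grasp",o-45*u)
# jig from scene+side
s=cam(np.load("scene0.npz"));d=cam(np.load("side0.npz"))
J=lambda x,y:(230-.3+x/2.526,220-.3+y/2.523); JD=lambda x,y:(150-.3+(x-480)/2.6,220-.3+y/2.6)
for n,p,q in [("n+x",J(268,157),JD(560,162)),("n-x",J(317,82),JD(678,142)),("f+x",J(362,199),JD(564,240)),("f-x",J(407,118),JD(692,213)),("A",J(24,150),JD(522,62)),("B",J(129,36),JD(695,36)),("C",J(382,318),JD(524,350))]:
    p,e=tri(s,p,d,q);print(n,p.round(1),round(e,1))
E
```

```text
tL [ 409.8 -374.9   34.1] 0.2 [ 409.4 -375.2   36. ] [ 410.  -375.6   36. ]
tR [ 371.8 -362.8   30.9] 0.7 [ 371.2 -364.3   36. ] [ 373.1 -364.1   36. ]
sL [ 458.4 -214.8   38.2] 0.5 [ 459.4 -212.9   36. ] [ 458.5 -213.4   36. ]
sR [ 420.9 -204.    37.2] 0.1 [ 421.3 -202.9   36. ] [ 420.8 -203.    36. ]
eL [ 458.3 -181.9   31.4] 3.4 [ 458.  -182.8   30. ] [ 458.8 -178.2   30. ]
eR [ 441.1 -174.5   30.8] 4.1 [ 440.5 -176.5   30. ] [ 441.6 -170.9   30. ]
triang z mean of main top 35.112434182558864
L 169.00897860155695 W 39.148868890630425 39.24833821379056 yaw 73.11497494654081 origin [ 421.26388405 -269.78755885] grasp [ 408.19353915 -312.8475877 ]
n+x [543.5 238.3  81.7] 0.1
n-x [454.6 216.8  82.5] 1.9
f+x [526.5 306.4  81. ] 0.5
f-x [437.6 284.9  83.6] 0.9
A [626.   65.1  14.9] 0.5
B [462.5  24.8  14.2] 1.1
C [553.8 352.9  20.4] 3.0
```

Two-view triangulation gives these results:

| Item | Position (mm) | Yaw | Height check (mm) |
|---|---|---|---|
| Rail | origin (421,-270) | 73.1° | top at about 35 |
| Jig | origin (508.5,188) | 103.9° | crossbar screw heads at about 82, bed corners at 14–20 |

The rail's measured main part is 169 × 39 mm, which matches the description. I'll grasp it now.

```bash
python3 - <<'E'
from h import *
from bench import manip,kin,imaging
rv=dn(np.radians(163.1)); g=[408.2,-312.8]
manip.move_to([*g,90],rv)
print(manip.current_t(),manip.current_tool_pos())
manip.move_linear([*g,4],velocity=120)
print(manip.current_wrist_force(),manip.current_tool_pos())
manip.close(grip_force=45)
print(manip.current_gripper_width(),manip.current_wrist_force(),manip.current_t())
manip.move_linear([*g,90],velocity=150)
print(manip.current_gripper_width(),manip.current_wrist_force(),manip.current_torque(),manip.current_t())
for n in("wrist","side"):
    d=imaging.get_image(n);cv2.imwrite(f"pics/{n}1.png",d["image"][:,:,::-1]);np.savez(f"{n}1.npz",tp=manip.current_tool_pos(),tr=manip.current_tool_rot(),**d)
E
python3 -c "
import cv2,numpy as np
a=cv2.imread('pics/wrist1.png');b=cv2.resize(cv2.imread('pics/side1.png')[60:220,170:370],None,fx=1.44,fy=2.4)
cv2.imwrite('pics/g1.png',np.hstack([a,b]))"
```

```text
4.4 [ 407.58998102 -312.89763265   90.54343849]
[-0.414541    0.49240316  0.07102858] [ 409.11210161 -313.60012822    4.70554245]
39.4681290859534 [-1.24924543  1.3583234   5.24626134] 5.7583
39.24894817427224 [-0.07672474 -0.66055943 -2.10347276] [-0.08705747  0.04695945  0.0104271 ] 6.4833
```

View pics/g1.png

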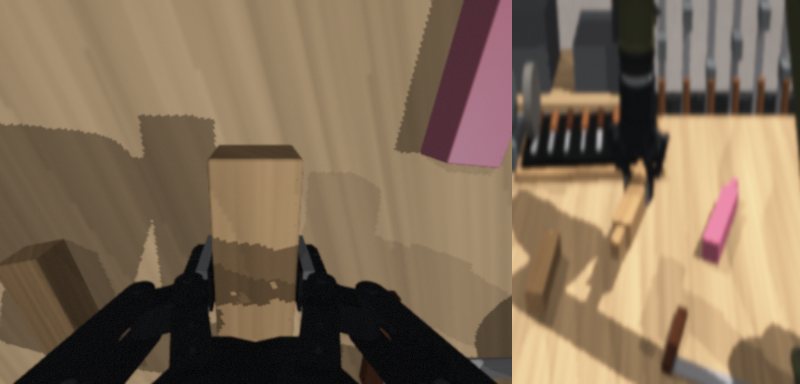

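The rail is held: the grip width is 39 mm and the wrist carries about 2 N. In the wrist view its tail edge runs from (210,158) to (302,158). The offcut, at the left, hasn't moved. I'll check the in-hand offset and then go to the jig bed.

```bash
python3 - <<'E'
from h import *
from bench import manip,kin,imaging
d=np.load("wrist1.npz");c=cam(d,d["tp"],d["tr"])
T=R.from_rotvec(d["tr"]).as_matrix()
zt=d["tp"][2]-4.7+36
for uv in [(209,158),(302,158)]:
    print((T.T@(plane(c,uv,zt)-d["tp"])).round(1))
u=np.array([np.cos(np.radians(103.9)),np.sin(np.radians(103.9))]);O=np.array([508.5,188.])
rv=dn(np.radians(193.9)); g=O-142*u
manip.move_to([*g,95],rv)
print(manip.current_t(),manip.current_tool_pos(),manip.current_wrist_force())
manip.move_linear([*g,32],velocity=120)
f0=manip.current_wrist_force()
z=28
while z>18:
    manip.move_linear([*g,z],velocity=40)
    f=manip.current_wrist_force();print(z,manip.current_tool_pos()[2],(f-f0).round(1))
    if (f-f0)[2]>3: break
    z-=1
print(manip.current_t(),manip.current_torque())
for n in("scene","side","wrist"):
    d=imaging.get_image(n);cv2.imwrite(f"pics/{n}2.png",d["image"][:,:,::-1]);np.savez(f"{n}2.npz",tp=manip.current_tool_pos(),tr=manip.current_tool_rot(),**d)
E
python3 -c "
import cv2,numpy as np
a=cv2.resize(cv2.imread('pics/scene2.png')[190:350,220:420],(400,320));b=cv2.resize(cv2.imread('pics/side2.png')[200:360,140:340],(400,320))
cv2.imwrite('pics/g2.png',np.hstack([a,b]))"
```

```text
[-31.4  59.8 -18.9]
[-31.3  59.8  19.2]
8.025 [542.40903752  49.14569231  94.81513077] [ 0.48647688 -0.21910947 -1.3411691 ]
28 28.43818519100227 [ 0.7  0.1 -0.1]
27 27.134782786638894 [ 1.2  0.1 -0.8]
26 25.945623538960497 [ 0.3 -0.2 -1.4]
25 24.895974546981005 [-0.1  0.5 -0.2]
24 23.90482141442969 [ 0.3  1.1 -0. ]
23 22.916253972631253 [ 0.1  0.2 -1.3]
22 22.638995144500495 [-1.3  0.3  5.2]
10.45 [-0.07880096  0.44185831 -0.03724771]
```

View pics/g2.png

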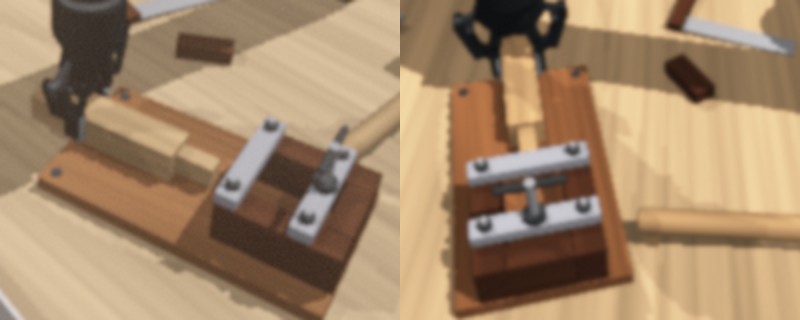

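In both views the rail lies flat on the bed, centred and in line with the gap, with the tenon just short of the near bar (scene crop (215,165), side crop (527,150)). Its tail is 59.8 mm behind the TCP, against 60 expected. Contact came at TCP z 22.6, as predicted. Now I'll slide it in.

```bash
python3 - <<'E'
from h import *
from bench import manip,kin,imaging
u=np.array([np.cos(np.radians(103.9)),np.sin(np.radians(103.9))]);x=np.array([u[1],-u[0]]);O=np.array([508.5,188.])
def go(y,v,z=22.8):
    manip.move_linear([*(O+y*u),z],velocity=v)
    f=manip.current_wrist_force();p=manip.current_tool_pos();r=p[:2]-O
    print(y,"jig",round(r@x,1),round(r@u,1),round(p[2],1),"F x,y,z",round(f[:2]@x,1),round(f[:2]@u,1),round(f[2],1));return f
go(-110,70)
f=go(-70,70)
fy=f[:2]@u
if abs(fy)<15:
    f=go(-35,60);b=f[:2]@u
    y=-31
    while y<-15 and abs(f[:2]@u)<12 :
        f=go(y,30);y+=2
print(manip.current_t())
for n in("scene","side"):
    d=imaging.get_image(n);cv2.imwrite(f"pics/{n}3.png",d["image"][:,:,::-1]);np.savez(f"{n}3.npz",**d)
E
python3 -c "
import cv2,numpy as np
a=cv2.resize(cv2.imread('pics/scene3.png')[190:350,220:420],(400,320));b=cv2.resize(cv2.imread('pics/side3.png')[200:360,140:340],(400,320))
cv2.imwrite('pics/g3.png',np.hstack([a,b]))"
```

```text
-110 jig -0.1 -109.0 22.7 F x,y,z 0.7 1.0 -0.0
-70 jig -0.2 -69.6 22.7 F x,y,z -0.4 -0.3 -1.2
-35 jig -0.0 -34.9 22.8 F x,y,z -0.2 -1.4 -2.4
-31 jig 0.0 -31.0 22.8 F x,y,z -0.1 -0.5 -2.1
-29 jig 0.0 -29.0 22.8 F x,y,z -0.2 1.1 -1.6
-27 jig -0.0 -26.9 22.8 F x,y,z -0.8 -0.4 -1.5
-25 jig -0.0 -24.9 22.8 F x,y,z -0.4 0.3 -0.8
-23 jig -0.1 -23.9 22.8 F x,y,z 0.1 -5.8 -1.6
-21 jig -0.1 -24.0 23.0 F x,y,z -0.9 -11.6 -0.4
-19 jig -0.1 -24.0 23.1 F x,y,z -0.3 -15.7 1.4
14.45
```

View pics/g3.png

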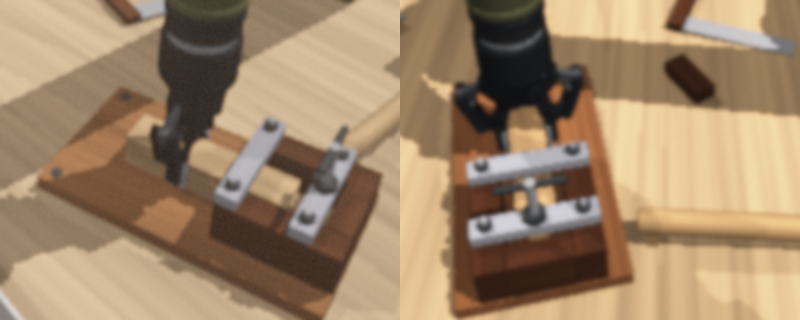

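The slide ended against a hard stop at a grip position of jig y = -24, so the tenon end is at about 126, which is the stop face (125). Both views show the rail under both bars. I'll relieve the push, release and retreat.

```bash
python3 - <<'E'
from h import *
from bench import manip,kin,imaging
u=np.array([np.cos(np.radians(103.9)),np.sin(np.radians(103.9))]);O=np.array([508.5,188.])
manip.move_linear([*(O-24*u),22.8],velocity=30)
print(manip.current_wrist_force().round(1))
manip.let_go(); print(manip.current_gripper_width(),manip.current_wrist_force().round(1),manip.current_tool_pos())
manip.move_linear([*(O-24*u),130],velocity=120)
manip.move_linear([*(O-150*u),220],velocity=200)
print(manip.current_t(),manip.current_tool_pos(),manip.current_wrist_force().round(1))
for n in("scene","side","wrist"):
    d=imaging.get_image(n);cv2.imwrite(f"pics/{n}4.png",d["image"][:,:,::-1]);np.savez(f"{n}4.npz",tp=manip.current_tool_pos(),tr=manip.current_tool_rot(),**d)
E
python3 -c "
import cv2,numpy as np
a=cv2.resize(cv2.imread('pics/scene4.png')[190:350,220:420],(400,320));b=cv2.resize(cv2.imread('pics/side4.png')[200:360,140:340],(400,320))
c=np.zeros((270,800,3),np.uint8);c[:,:360]=cv2.resize(cv2.imread('pics/wrist4.png'),(360,270));c[:,360:720]=cv2.resize(cv2.imread('pics/scene4.png'),(360,270))
cv2.imwrite('pics/g4.png',np.vstack([np.hstack([a,b]),c]))"
```

```text
[ 1.3 -3.3 -1.1]
85.5753617449696 [ 0.4 -0.1 -0.4] [514.28909643 164.93309389  22.86749977]
17.35 [543.77737913  42.84204563 219.08536187] [-0.   0.5 -0.8]
```

View pics/g4.png

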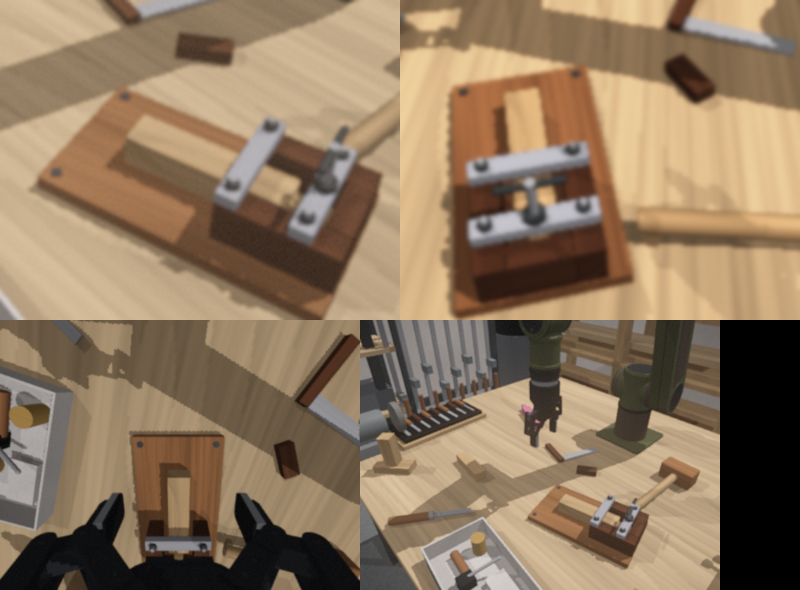

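```bash
python3 - <<'E'
from h import *
s=cam(np.load("scene4.npz"));d=cam(np.load("side4.npz"))
w=np.load("wrist4.npz");w=cam(w,w["tp"],w["tr"])
u=np.array([np.cos(np.radians(103.9)),np.sin(np.radians(103.9))]);x=np.array([u[1],-u[0]]);O=np.array([508.5,188.])
f=lambda p:(np.round([(p[:2]-O)@x,(p[:2]-O)@u,p[2]],1))
for n,a,b in [("+x",(123,147),(505,93)),("-x",(143,116),(543,88))]:
    p,e=tri(s,(220+a[0]/2,190+a[1]/2),d,(140+(b[0]-400)/2,200+b[1]/2));print(n,f(p),round(e,1))
k=512/360
for a in [(168,477),(190,477),(168,535),(190,535)]: print("wrist@z54",f(plane(w,(a[0]*k,(a[1]-320)*k),54)))
o0,o1=[cv2.imread(f"pics/scene{i}.png")[185:235,130:185].astype(int) for i in(0,4)]
h=[]
for n in "01": pass
from bench import workorder,manip
print(abs(o0-o1).mean(),manip.current_qvel().round(3))
a=cv2.imread("pics/scene0.png")[110:240,120:270];b=cv2.imread("pics/scene4.png")[110:240,120:270]
cv2.imwrite("pics/off.png",cv2.resize(np.hstack([a,b]),None,fx=2.6,fy=2.6))
E
```

```text
+x [ 19.7 -88.4  42.5] 8.2
-x [-26.3 -89.3  44.7] 0.7
wrist@z54 [ 18.4 -84.4  54. ]
wrist@z54 [-20.  -84.4  54. ]
wrist@z54 [20.5 40.9 54. ]
wrist@z54 [-22.5  40.9  54. ]
31.636848484848485 [-0.001 -0.002  0.006 -0.    -0.001 -0.001]
```

View pics/off.png

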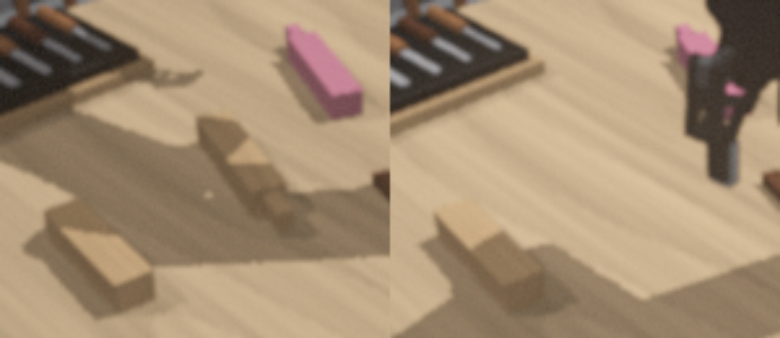

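The before and after crops show the offcut unmoved. The wrist view puts the tail at jig y = -84, so the tenon end is at about 125, and the rail is centred within 1 mm.

```bash
python3 -c "
from bench import workorder,manip
print(manip.current_t());workorder.hand_in()"
```

```text
17.5
the job is handed in; nothing more can be done
```

The rail is in the jig, tenon home against the stop block, and I handed the job in at 17.5 s of the 38 s allowed. No verdict is reported.

I gripped the rail at y = -45 mm and laid it on the open bed. I then slid it under both crossbars until it hit a hard stop, with about 16 N of push at contact, and let go and backed off.

**Last checks that agreed:**
- **Position:** the final wrist view puts the rail's tail at jig y ≈ -84 mm, so the tenon end is at about 125 mm, the stop face. The rail is centred within about 1 mm and in line with the jig.
- **Bed contact:** the rail touched the bed at the expected height and slid level, and it looks flat in the scene and side views.
- **Offcut and arm:** the offcut looks unmoved in the before and after crops. The wrist force was near zero and the gripper was clear of everything.

**One check that disagreed:** a rough triangulation of the tail's top corners from the scene and side views gave z ≈ 43 mm where 54 was expected, and y ≈ -89 mm. One of the two corner pairs had an 8 mm ray mismatch. I put this down to hand-read corners in low-resolution crops, and relied on the contact and wrist readings instead.

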